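Put away the glaze-mixing balls and shut the box

ROBOT

A 6-joint arm with a two-finger parallel gripper is mounted at the origin on the work surface. World frame = base frame: x ahead of the robot, y to its left, z up, the work surface at z = 0. Lengths are in m, angles in rad, forces in N, time in s.
With the tool pointing down it reaches from about 0.4 to 0.825 m from the base axis. Payload 7 kg.
Tool frame: the origin (TCP) lies at the very end of the fingers, on their centre line; the grasp point (between the pads) lies 19 mm behind it (bot.hold_point_z is the distance from the TCP to the grasp point, in m); z points along the fingers, y is the line along which they close (so a half turn about z gives the same grasp; the last joint's range is limited). The gripper opens to 85 mm and grips with 20 to 120 N. Pads are 22 mm wide; open, the fingers measure 114 mm over their backs; the gripper's body (76 mm by 85 mm) begins 54 mm behind the grasp point. The pads swing forward as they close: fully open they stand 13 mm farther back than shut.
Start: joints at [-1.039, 0.359, 0.012, 0, -1.224, -0.288], TCP at [0.163, -0.655, 0.193] pointing down, gripper open.
Joint ranges: [-3.07, 3.07], [-1.43, 2.12], [-1.02, 1.25], [-3.03, 1.67], [-3.05, -0], [-3.03, 3.03]. Speed limits (rad/s): [2.39, 2.39, 3.01, 3.14, 3.14, 3.14].

INTERFACE

Orientations are given as [roll, pitch, yaw] about the fixed x, y, z axes, in that order (R = Rz(yaw) Ry(pitch) Rx(roll)).
In Python, from rig import bot gives the robot as it stands.
- The arm moves only by the tool servo_tool, never from a script. Its argument "series" is a list that holds one entry, the list of rows, each a list of 6 numbers: the shift along the tool's x, y, z in m, then the turn, a rotation vector about the tool's x, y, z in degrees. In form: [[[x, y, z, ax, ay, az], ...]]. A call has 1 to 5 rows; each row shifts and turns the commanded pose from where the row before left it, along the tool's axes as they then stand; what a row does not reach is not made up. A row lasts 1/10 s, in which the tool goes at most 50 mm and 8.59 degrees, less where a joint would pass 70% of its speed; a pose out of reach is approached as far as the arm can. A call is refused whole if a number of a shift passes 0.05 or a number of a turn 8.59, either way. A call with a gripper value outside its range is refused whole. "claw" is the opening, from 0 (shut) to 1 (fully open), set as the call begins (left out, the last holds). The fingers move at their own pace and stop on an object; "force" is the grip in N (left out, the last holds). Time passes only in rows, so rows that do not move let the fingers close. It gives the time, the measured TCP pose, the force, the opening and the grip force at its end, in the units of the state.
- bot.get_obs(): the state, without advancing time (a new reading comes with each control period).
- bot.snapshot(name): name is "side" or "top" or "wrist"; returns a dict with "img" (400x640x3 uint8, blue, green, red), "vfov" (degrees; the focal length in pixels is half the picture's height over the tangent of half this angle, whatever the lens; pixels are square), "cx", "cy" (the principal point, pixels), "dist" ([k1, k2, p1, p2, k3] as OpenCV has them; the pictures are not rectified), "rvec" (rotation vector, rad) and "tvec" (3), from world to camera coordinates, as OpenCV has them. Camera axes: x right, y down, z forward; pixel columns grow to the right and rows downward; lengths in m; the calibration is good to about 2 mm. A picture is of the moment at which its call begins. There is no depth.
- bot.close_job(): hands the job in; it is judged then, once.
The state is a dict: "time_s": time; "q": joint angles; "dq": joint speeds; "tau": joint torques, N m; "ee_pos": TCP position; "orientation": TCP orientation; "contact_force": force on the tool from outside, world axes, zero at the start; "wrist_torque": the same for the moment, N m; "grip_width": opening from 0.0 (shut) to 1.0 (fully open); "grasp_force": force on a finger pad.
Only numpy, scipy, OpenCV 4.12 (cv2) and the standard library are available. Lean on these libraries where they do the work, as an engineer would, in place of code of your own. Each camera call takes 0.05 s, during which the arm holds its last target. There are 200 camera calls.

TASK

Pick up the blue scoop by its wooden handle and tip all six clay mixing balls out of it into the open white box, then put the empty scoop back down flat on the table. Swing the box's green flap over and press it fully shut, so that its orange tab sits down behind the front rim. Leave the vase, the jar and the mug where they are.

Things in the scene. Friction and masses are not known exactly. Their poses are not given: they have to be found in the camera images.
- box: White open-topped plastic box, fixed to the table, 180 (its x) x 150 (its y) x 90 mm high, walls and floor 4 mm. Origin: centre of its underside. The green flap is hinged along its +y rim; the rim that the tab drops behind is on its -y side. The box's yaw varies.
- flap (a joint): Angle of the green flap (180 x 150 mm, 5 mm thick) on its stiff hinge: 0 = shut, on the rim, outer face 95 mm above the table; 1.57 = upright; starts at 1.65 to 1.95, leaning outwards. Stays where it is left; moves with about 2 N at its free edge. An orange tab, 90 mm wide, 24 mm deep, stands on its inner face, 10 mm from the free edge; when shut it hangs just inside the front wall.
- box_hinge (a point): Middle of the flap's hinge line, on the box's +y rim, 90 mm above the table; the hinge line runs along the box's x axis. Same axes as the box.
- flap_edge (a point): Middle of the flap's free edge, on its outer face, 150 mm from the hinge line. Axes of the flap: x along the hinge line, -y from hinge to free edge, z out of its outer face (up when shut).
- scoop: Blue open-fronted scoop with a wooden handle, 210 mm long, 0.16 kg. Origin: under the middle of its pan, on the underside. Its x axis points to the open mouth; z is up. Pan 113 mm long (x from -55 to 58 mm), 84 mm wide, side walls 45 mm high, back wall 55 mm high at x = -55 mm; the last 30 mm of the floor rise 9 mm as a lip at the mouth.
- scoop_grip (a point): Centre of the scoop's straight wooden handle, 105 mm behind the scoop's origin and 45 mm above its underside. The handle is a bar 95 mm long (along scoop x), 22 mm wide (along scoop y), 20 mm tall. Same axes as the scoop.
- scoop_lip (a point): Middle of the mouth's upper lip edge, 58 mm ahead of the scoop's origin, 11.5 mm above its underside.
- ball0: Terracotta-coloured ceramic mixing ball, 22 mm in diameter, 13 g; starts in the scoop's pan. Origin: its centre.
- ball1: Terracotta-coloured ceramic mixing ball, 22 mm in diameter, 13 g; starts in the scoop's pan. Origin: its centre.
- ball2: Terracotta-coloured ceramic mixing ball, 22 mm in diameter, 13 g; starts in the scoop's pan. Origin: its centre.
- ball3: Terracotta-coloured ceramic mixing ball, 22 mm in diameter, 13 g; starts in the scoop's pan. Origin: its centre.
- ball4: Terracotta-coloured ceramic mixing ball, 22 mm in diameter, 13 g; starts in the scoop's pan. Origin: its centre.
- ball5: Terracotta-coloured ceramic mixing ball, 22 mm in diameter, 13 g; starts in the scoop's pan. Origin: its centre.
- vase: Bystander: terracotta-coloured vase, 84 mm wide, 120 mm tall. Origin: centre of its underside.
- jar: Bystander: closed glaze jar with yellow cap, 68 mm wide, 100 mm tall. Origin: centre of its underside.
- mug: Bystander: blue mug, 80 mm wide plus a handle, 90 mm tall. Origin: centre of its underside.
Things that resemble listed ones, but are neither listed nor needed, are in the scene too. What is meant by the scoop is not black or turquoise, and is the smaller of those in its own colour.

How it is judged:
By the outcome, as a careful person would: the job done as asked, in the order asked, and still so for the second after the job is handed in, with the robot touching nothing.
It also fails if it takes over 72 s, if anything falls off the work surface, if the arm or the gripper's body presses on something with over 40 N, if the wrist force passes 120 N, or if a joint passes its speed limit or range.

## Working session

There is one attempt and no reset: what is moved stays moved. The work goes in short steps, Python scripts to look and compute and a tool call to move; the robot and the scene stay as the last step left them, time stands still between calls to the robot, and variables do not carry over. Pictures are saved under pics/ and viewed, at most 10 in all, crops included, and the job is handed in when it is done.

Besides the shell and the picture viewer there is one more tool, called as a command line: name --argument value ..., lists and objects as JSON in quotes. servo_tool: Moves the arm, as the interface text tells. Its arguments: {"type":"object","properties":{"series":{"type":"array","items":{"type":"array","items":{"type":"array","items":{"type":"number"}}}},"claw":{"type":"number"},"force":{"type":"number"}},"required":["series"]}

```bash
mkdir -p pics
cat > h.py <<'E'
import numpy as np, cv2, pickle
from rig import bot
from scipy.spatial.transform import Rotation as R
def snap(n,f):
    s=bot.snapshot(n); cv2.imwrite(f'pics/{f}.png',s['img']); pickle.dump(s,open(f'pics/{f}.pkl','wb')); return s
def load(f): return pickle.load(open(f'pics/{f}.pkl','rb'))
def K(s):
    f=200/np.tan(np.radians(s['vfov'])/2); return np.array([[f,0,s['cx']],[0,f,s['cy']],[0,0,1.]])
def ray(s,uv):
    p=cv2.undistortPoints(np.array([[uv]],float),K(s),np.array(s['dist'],float)).ravel()
    M=cv2.Rodrigues(np.array(s['rvec'],float))[0]; t=np.array(s['tvec'],float).ravel()
    return -M.T@t, M.T@np.array([p[0],p[1],1])
def atz(s,uv,z):
    o,d=ray(s,uv); return o+d*(z-o[2])/d[2]
def proj(s,P):
    return cv2.projectPoints(np.array(P,float).reshape(-1,1,3),np.array(s['rvec'],float),np.array(s['tvec'],float),K(s),np.array(s['dist'],float))[0].reshape(-1,2)
def st():
    o=bot.get_obs(); print({k:np.round(o[k],3).tolist() for k in o if k not in('tau','dq')}); return o
E
python3 - <<'E'
from h import *
a=snap('top','top0');b=snap('side','side0')
im=cv2.resize(a['img'],(800,500)); cv2.imwrite('pics/top0b.png',im)
im=cv2.resize(b['img'],(800,500)); cv2.imwrite('pics/side0b.png',im)
st()
for s in(a,b): print(ray(s,(320,200)),s['vfov'],s['dist'])
E
```

```text
{'time_s': 0.1, 'q': [-1.039, 0.359, 0.011, -0.0, -1.224, -0.288], 'ee_pos': [0.163, -0.655, 0.192], 'orientation': [3.14, -0.0, -2.898], 'contact_force': [-0.554, 0.467, -0.919], 'wrist_torque': [-0.065, -0.011, -0.033], 'grasp_force': 0.0, 'grip_width': 0.998}
(array([ 0.35733085, -0.02788996,  1.05646623]), array([ 0.14487331, -0.02735288, -0.98909348])) 57.68409298946207 [0.00612443 0.         0.         0.         0.        ]
(array([0.17632391, 0.71070322, 0.88014349]), array([ 0.28428087, -0.64969608, -0.70507   ])) 49.30627569140817 [-0.10515421  0.          0.          0.          0.        ]
```

View pics/top0b.png

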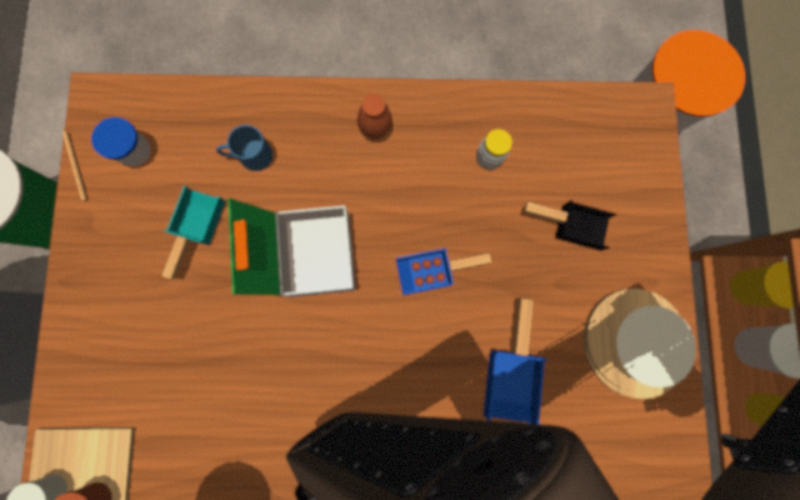

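View pics/side0b.png

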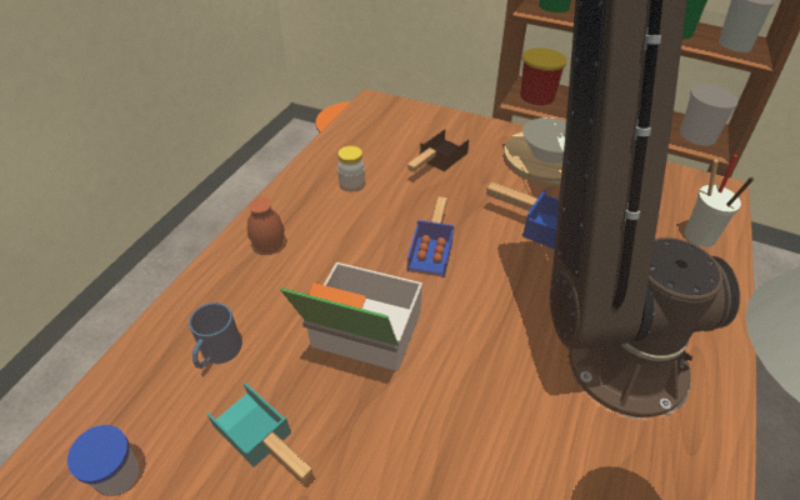

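The top view shows these scoop look-alikes (800-px scale): small blue with six balls (425,272), larger blue (515,385), black (585,225) and turquoise (195,215). I choose the small blue one, whose handle ends at (490,260). The box is at (315,250) with its flap open to the left. Next is a close crop to check.

Run:
```python
from h import *
a=load('top0'); c=a['img'][150:250,170:410]; cv2.imwrite('pics/c1.png',cv2.resize(c,(792,330),interpolation=cv2.INTER_CUBIC))
```

```text
(no output)
```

View pics/c1.png

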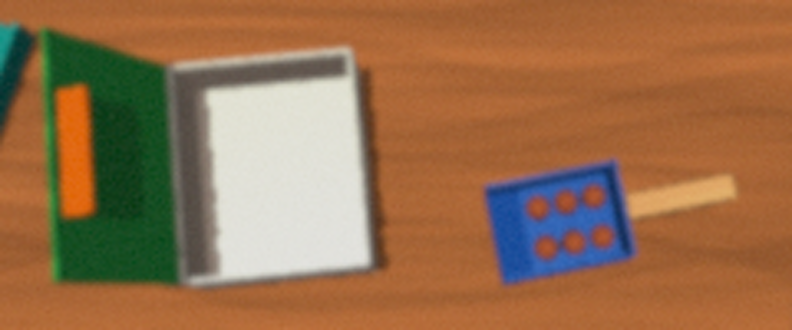

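The crop confirms six balls in the small blue scoop. Its mouth faces left, its back wall corners are at (615,162) and (635,257), and its handle end is at (735,187). The box rim corners are (172,65), (352,50), (380,268) and (185,283).

Run:
```python
from h import *
a=load('top0')
g=lambda u,v,z: atz(a,(170+u/3.3,150+v/3.3),z)
rim=np.array([g(*p,.09) for p in [(172,65),(352,50),(380,268),(185,283)]]); print(rim.round(3))
print('edges',[round(np.linalg.norm(rim[i]-rim[(i+1)%4]),3) for i in range(4)])
c=rim.mean(0); yv=(rim[0]+rim[3]-rim[1]-rim[2]);xv=rim[0]+rim[1]-rim[2]-rim[3]
print('box',c.round(4),'yaw from y',np.degrees(np.arctan2(-yv[0],yv[1])),'from x',np.degrees(np.arctan2(xv[1],xv[0])))
h0=g(735,187,.055);b=(g(615,162,.055)+g(635,257,.055))/2; f=(g(487,187,.045)+g(505,283,.045))/2
d=f-h0;d[2]=0; print('handle end',h0,'back',b,'front',f,'len',np.linalg.norm(d),'yaw',np.degrees(np.arctan2(d[1],d[0])), 'width',np.linalg.norm(g(615,162,.055)-g(635,257,.055)))
d/=np.linalg.norm(d); print('grip from end',h0+.0475*d,'from back',b-d*.05,'from front',f-d*.163)
for t in [(42,30),(55,282)]: print('flap', g(*t,.235), g(*t,.22))
```

```text
[[0.58  0.21  0.09 ]
 [0.594 0.064 0.09 ]
 [0.415 0.037 0.09 ]
 [0.402 0.192 0.09 ]]
edges [np.float64(0.147), np.float64(0.181), np.float64(0.155), np.float64(0.179)]
box [0.4977 0.126  0.09  ] yaw from y 5.045025396017889 from x 7.040032000913391
handle end [ 0.48658445 -0.2589294   0.055     ] back [ 0.46711658 -0.16519644  0.055     ] front [ 0.44589566 -0.05682563  0.045     ] len 0.20615894191463027 yaw 101.38297742254935 width 0.08187035051707375
grip from end [ 0.47720956 -0.21236373  0.055     ] from back [ 0.47698489 -0.21421293  0.055     ] from front [ 0.47806633 -0.2166194   0.045     ]
flap [0.57063758 0.26568357 0.235     ] [0.57453256 0.27104424 0.22      ]
flap [0.39571058 0.24663591 0.235     ] [0.39641139 0.25164876 0.22      ]
```

```bash
cat >> h.py <<'E'
def Rp(yaw,tilt=0):  # tool pointing down, yaw deg; tilt deg about tool y
    return R.from_euler('xyz',[180,0,yaw],degrees=True)*R.from_rotvec([0,tilt,0],degrees=True)
def cur():
    o=bot.get_obs(); return np.array(o['ee_pos']),R.from_euler('xyz',o['orientation'])
def plan(p1,R1,n=None,start=None):
    p0,R0=start or cur(); p1=np.array(p1,float); rv=(R0.inv()*R1).as_rotvec(degrees=True)
    n=n or int(max(np.ceil(np.abs(p1-p0).max()/.03),np.ceil(np.abs(rv).max()/7),1))
    rows=[]
    for k in range(n):
        Rk=R0*R.from_rotvec(rv*k/n,degrees=True); rows.append([*np.round(Rk.inv().apply((p1-p0)/n),4).tolist(),*np.round(rv/n,2).tolist()])
    for i in range(0,n,5): print(str([rows[i:i+5]]).replace(' ','').replace('-0.0,','0,'))
E
python3 - <<'E'
from h import *
plan([.4755,-.204,.15],Rp(-78.6),15)
E
```

```text
[[[-0.0275,0.0241,0.0028,0.0,0.0,-5.83],[-0.0298,0.0212,0.0028,0.0,0.0,-5.83],[-0.0318,0.0181,0.0028,0.0,0.0,-5.83],[-0.0335,0.0147,0.0028,0.0,0.0,-5.83],[-0.0348,0.0113,0.0028,0.0,0.0,-5.83]]]
[[[-0.0357,0.0077,0.0028,0.0,0.0,-5.83],[-0.0363,0.004,0.0028,0.0,0.0,-5.83],[-0.0366,0.0003,0.0028,0.0,0.0,-5.83],[-0.0364,-0.0034,0.0028,0.0,0.0,-5.83],[-0.0359,-0.0071,0.0028,0.0,0.0,-5.83]]]
[[[-0.035,-0.0107,0.0028,0.0,0.0,-5.83],[-0.0337,-0.0142,0.0028,0.0,0.0,-5.83],[-0.0321,-0.0175,0.0028,0.0,0.0,-5.83],[-0.0301,-0.0207,0.0028,0.0,0.0,-5.83],[-0.0279,-0.0237,0.0028,0.0,0.0,-5.83]]]
```

servo_tool --series '[[[-0.0275,0.024,0.003,0,0,-5.8],[-0.03,0.021,0.003,0,0,-5.8],[-0.032,0.018,0.003,0,0,-5.8],[-0.0335,0.0145,0.003,0,0,-5.8],[-0.035,0.011,0.003,0,0,-5.8]]]' --claw 1

```text
time_s: 0.6
ee_pos: [0.2688, -0.504, 0.1776]
orientation: [3.141, 0.0, -2.388]
contact_force: [0.2, -0.8, -0.2]
grip_width: 0.996
grasp_force: 0.0
```

servo_tool --series '[[[-0.0355,0.0075,0.003,0,0,-5.8],[-0.0365,0.004,0.003,0,0,-5.8],[-0.0365,0,0.003,0,0,-5.8],[-0.0365,-0.0035,0.003,0,0,-5.8],[-0.036,-0.007,0.003,0,0,-5.8]]]'

```text
time_s: 1.1
ee_pos: [0.3739, -0.3544, 0.1628]
orientation: [3.141, 0.0, -1.881]
contact_force: [0.8, -0.3, 0.3]
grip_width: 0.998
grasp_force: 0.0
```

servo_tool --series '[[[-0.035,-0.0105,0.003,0,0,-5.8],[-0.0335,-0.014,0.003,0,0,-5.8],[-0.032,-0.0175,0.003,0,0,-5.8],[-0.03,-0.0205,0.003,0,0,-5.8],[-0.028,-0.0235,0.003,0,0,-5.8]]]'

```text
time_s: 1.6
ee_pos: [0.4782, -0.2049, 0.1479]
orientation: [3.141, 0.0, -1.375]
contact_force: [-0.6, -0.7, 0.9]
grip_width: 1.0
grasp_force: 0.0
```

Run:
```python
from h import *
s=snap('wrist','w1');st()
g=np.array([.4772,-.2143,.055]); print(proj(s,[g]),proj(s,[[.4866,-.2589,.055]]))
```

```text
{'time_s': 1.65, 'q': [-0.022, 0.143, -0.39, -0.0, -1.038, 0.226], 'ee_pos': [0.481, -0.202, 0.147], 'orientation': [-3.141, 0.0, -1.368], 'contact_force': [3.266, 1.937, 0.258], 'wrist_torque': [0.452, -0.553, -0.022], 'grasp_force': 0.0, 'grip_width': 1.004}
[[325.70128841 176.13219729]] [[325.21405946 123.85382292]]
```

View pics/w1.png

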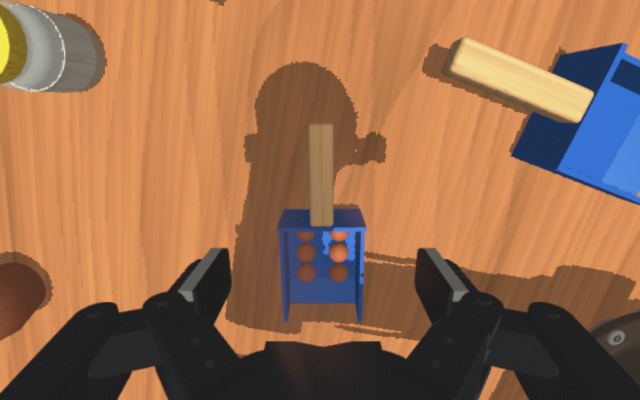

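The wrist view shows the handle's top face running from (321,125) at its end to (321,224) at the back wall, almost exactly along the tool's x axis. Next I work out where that puts the grip.

Run:
```python
from h import *
s=load('w1')
e=atz(s,(321,125),.055);b=atz(s,(321,222),.055);d=b-e;print(e,b,np.linalg.norm(d),np.degrees(np.arctan2(d[1],d[0])))
w=[atz(s,p,.055) for p in((280,228),(366,228))];print('back wall w',np.linalg.norm(w[0]-w[1]),sum(w)/2)
d/=np.linalg.norm(d); g=e+d*.0475; print('grip',g, 'back wall', b)
t=g+d*.008; print(t)
yaw=np.degrees(np.arctan2(-d[1],-d[0]));print(yaw)
plan([t[0],t[1],.026],Rp(yaw),6)
```

```text
[ 0.48993424 -0.25726175  0.055     ] [ 0.47287298 -0.17067428  0.055     ] 0.08825234941670775 101.14680576640191
back wall w 0.0804955175542731 [ 0.46987341 -0.16513173  0.055     ]
grip [ 0.48075137 -0.21065784  0.055     ] back wall [ 0.47287298 -0.17067428  0.055     ]
[ 0.47920478 -0.20280876  0.055     ]
-78.85319423359809
[[[0.0,0.0003,0.0202,-0.01,0.0,0.08],[0.0,0.0003,0.0202,-0.01,0.0,0.08],[0.0,0.0003,0.0202,-0.01,0.0,0.08],[0.0,0.0003,0.0202,-0.01,0.0,0.08],[0.0,0.0003,0.0202,-0.01,0.0,0.08]]]
[[[0.0,0.0003,0.0202,-0.01,0.0,0.08]]]
```

servo_tool --series '[[[0,0,0.025,0,0,0],[0,0,0.025,0,0,0],[0,0,0.025,0,0,0],[0,0.001,0.025,0,0,0],[0,0,0.021,0,0,0]]]'

```text
time_s: 2.15
ee_pos: [0.4759, -0.2064, 0.0256]
orientation: [3.14, 0.0, -1.38]
contact_force: [0.2, -0.1, 1.1]
grip_width: 1.001
grasp_force: 0.0
```

servo_tool --series '[[[0,0,0,0,0,0],[0,0,0,0,0,0],[0,0,0,0,0,0],[0,0,0,0,0,0],[0,0,0,0,0,0]]]' --claw 0 --force 100

```text
time_s: 2.65
ee_pos: [0.4774, -0.2066, 0.0281]
orientation: [-3.14, -0.0, -1.379]
contact_force: [0.0, -0.4, -0.0]
grip_width: 0.138
grasp_force: 0.0
```

servo_tool --series '[[[0,0,0,0,0,0],[0,0,0,0,0,0],[0,0,0,0,0,0],[0,0,0,0,0,0]]]'

```text
time_s: 3.05
ee_pos: [0.4767, -0.2066, 0.0271]
orientation: [-3.142, -0.0, -1.379]
contact_force: [-0.6, 0.1, -0.5]
grip_width: 0.002
grasp_force: 0.0
```

The fingers shut fully without catching the handle, so I look.

Run:
```python
from h import *
a=snap('wrist','w2');b=snap('side','s2');st()
im=np.vstack([cv2.resize(a['img'],(480,300)),cv2.resize(b['img'][120:270,250:490],(480,300),interpolation=cv2.INTER_CUBIC)])
cv2.imwrite('pics/m2.png',im)
```

```text
{'time_s': 3.15, 'q': [-0.031, 0.28, -0.539, 0.0, -0.752, 0.222], 'ee_pos': [0.477, -0.207, 0.027], 'orientation': [3.142, 0.0, -1.379], 'contact_force': [-0.066, 0.593, 0.913], 'wrist_torque': [-0.053, -0.008, 0.008], 'grasp_force': 0.0, 'grip_width': -0.001}
```

View pics/m2.png

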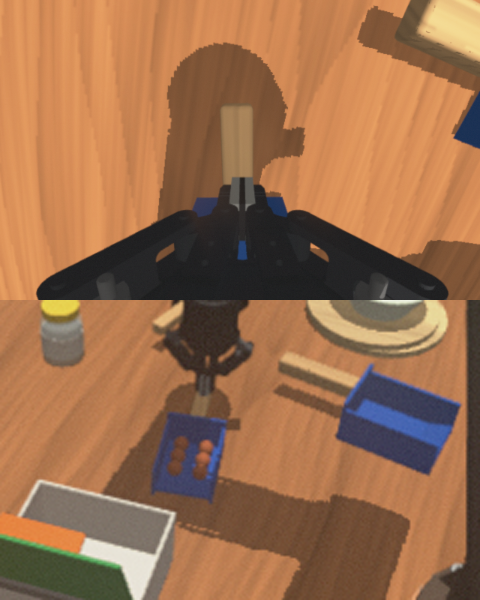

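Run:
```python
from h import *
w=load('w2');s=load('s2');w1=load('w1')
print('tcp in side',proj(s,[[.477,-.207,.027],[.477,-.207,.06]]),'seen 352,166')
print('handle end in w2',proj(w,[[.4899,-.2573,.055],[.4899,-.2573,.04],[.4899,-.2573,.02]]),'seen 315,141')
for n,x in(('w1',w1),('w2',w)): print(n,ray(x,(320,200)))
# triangulate handle end w1+top0
a=load('top0');o1,d1=ray(a,(170+735/3.3,150+187/3.3))
for x,p in((w1,(321,125)),(w,(315,141))):
    o2,d2=ray(x,p); A=np.array([d1,-d2]).T; t=np.linalg.lstsq(A,o2-o1,rcond=None)[0]; print(o1+d1*t[0],o2+d2*t[1])
cv2.imwrite('pics/m3.png',np.hstack([cv2.resize(s['img'][140:200,310:400],(780,520),interpolation=cv2.INTER_CUBIC)]))
```

```text
tcp in side [[351.54833867 175.5565207 ]
 [352.18609736 167.02444977]] seen 352,166
handle end in w2 [[315.8525601  143.71339253]
 [316.44303382 140.28090691]
 [317.08760269 136.53496751]] seen 315,141
w1 (array([ 0.49194901, -0.27436695,  0.32856061]), array([-0.04909051,  0.28962245, -0.95600425]))
w2 (array([ 0.49018218, -0.27603315,  0.20783655]), array([-0.04762361,  0.28971783, -0.95604955]))
[ 0.48654673 -0.25886198  0.05529224] [ 0.48993693 -0.25728463  0.0553659 ]
[ 0.48692854 -0.25954447  0.0523339 ] [ 0.49055094 -0.2582158   0.05249489]
```

View pics/m3.png

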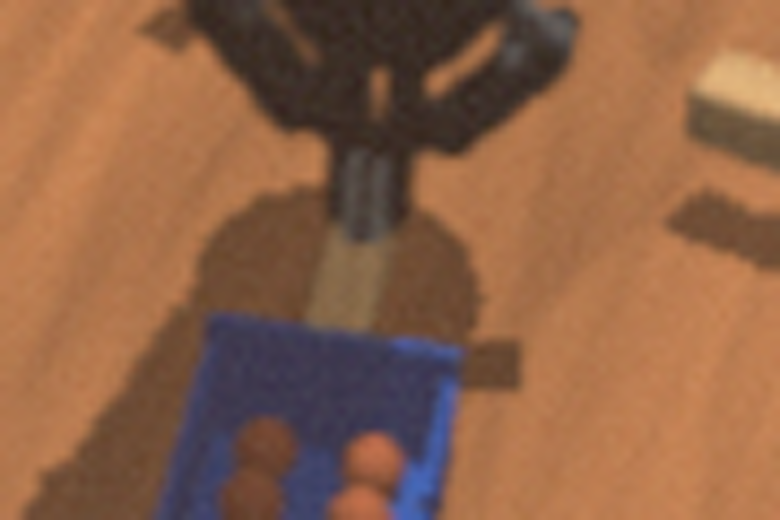

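Run:
```python
from h import *
w=load('w2');s=load('s2');print(bot.hold_point_z,[x for x in dir(bot) if x[0]!='_'])
for z in(.02,.027,.04,.05,.06,.07): print(z,proj(w,[[.477,-.207,z]]),proj(s,[[.477,-.207,z]]))
for p in [(.4772,-.2,.055),(.4808,-.2107,.055),(.4708,-.1650,.055)]: print(p,proj(s,[p]))
```

```text
0.0187 ['PlanningError', 'close_job', 'get_obs', 'hold_point_z', 'snapshot']
0.02 [[322.32087915 218.95337286]] [[351.41567456 177.32741927]]
0.027 [[322.30904892 222.94975982]] [[351.54833867 175.5565207 ]]
0.04 [[322.28476518 231.15605051]] [[351.79712637 172.23189889]]
0.05 [[322.26370028 238.27781639]] [[351.99066064 169.6423653 ]]
0.06 [[322.24016242 246.23922488]] [[352.18609736 167.02444977]]
0.07 [[322.21369332 255.19661398]] [[352.38345947 164.37774496]]
(0.4772, -0.2, 0.055) [[351.15921508 169.75793439]]
(0.4808, -0.2107, 0.055) [[351.32239889 167.22842415]]
(0.4708, -0.165, 0.055) [[348.83938185 177.74065295]]
```

Both cameras put the closed fingertips at about z=0.055 (side pixel (352,168), wrist pixel (320,238)), on top of the handle. The reported TCP is at z=0.027, so the real tips are about 28 mm short of it. I'll reopen, go down 25 mm and close again.

servo_tool --series '[[[0,0,-0.005,0,0,0],[0,0,0,0,0,0],[0,0,0,0,0,0],[0,0,0,0,0,0],[0,0,0,0,0,0]]]' --claw 1

```text
time_s: 3.65
ee_pos: [0.4767, -0.2066, 0.0321]
orientation: [3.141, 0.0, -1.379]
contact_force: [-0.0, 0.0, 0.4]
grip_width: 0.852
grasp_force: 0.0
```

servo_tool --series '[[[0,0,0,0,0,0],[0,0,0,0,0,0],[0,0,0.01,0,0,0],[0,0,0.01,0,0,0],[0,0,0,0,0,0]]]'

```text
time_s: 4.15
ee_pos: [0.4752, -0.2064, 0.0102]
orientation: [3.138, 0.001, -1.38]
contact_force: [-0.7, -0.1, -0.8]
grip_width: 1.001
grasp_force: 0.0
```

servo_tool --series '[[[0,0,0.01,0,0,0],[0,0,0,0,0,0]]]'

```text
time_s: 4.35
ee_pos: [0.4758, -0.2065, 0.0007]
orientation: [3.14, 0.001, -1.38]
contact_force: [0.5, -0.3, -0.1]
grip_width: 1.0
grasp_force: 0.0
```

servo_tool --series '[[[0,0,0,0,0,0],[0,0,0,0,0,0],[0,0,0,0,0,0],[0,0,0,0,0,0],[0,0,0,0,0,0]]]' --claw 0.1 --force 40

```text
time_s: 4.85
ee_pos: [0.4771, -0.2066, 0.0025]
orientation: [-3.141, -0.0, -1.379]
contact_force: [-0.1, 0.4, 2.1]
grip_width: 0.247
grasp_force: 43.8
```

servo_tool --series '[[[0,0,0,0,0,0],[0,0,0,0,0,0],[0,0,0,0,0,0],[0,0,0,0,0,0]]]'

```text
time_s: 5.25
ee_pos: [0.4772, -0.2067, 0.0024]
orientation: [-3.141, -0.0, -1.379]
contact_force: [-0.4, 0.1, 4.9]
grip_width: 0.242
grasp_force: 44.1
```

The handle is gripped (0.242 × 85 ≈ 21 mm, 44 N). I'll raise the force and lift, tilted back slightly.

servo_tool --series '[[[0,0,0,0,0,0],[0,0,0,0,0,0],[0,0,-0.005,0,0,0],[0,0,-0.01,0,0,0],[0,0,-0.015,0,0,0]]]' --force 100

```text
time_s: 5.75
ee_pos: [0.4755, -0.2064, 0.0318]
orientation: [3.139, 0.001, -1.38]
contact_force: [-1.2, 0.0, -2.4]
grip_width: 0.226
grasp_force: 98.1
```

servo_tool --series '[[[0,0,-0.02,0,-2,0],[0,0,-0.02,0,-2,0],[0,0,-0.02,0,-2,0],[0,0,-0.02,0,-2,0],[0,0,-0.02,0,0,0]]]'

```text
time_s: 6.25
ee_pos: [0.4779, -0.2138, 0.1328]
orientation: [3.141, 0.141, -1.38]
contact_force: [-0.1, -0.0, -2.2]
grip_width: 0.223
grasp_force: 98.1
```

servo_tool --series '[[[0,0,-0.02,0,0,0],[0,0,-0.02,0,0,0],[0,0,-0.015,0,0,0],[0,0,-0.01,0,0,0],[0,0,0,0,0,0]]]'

```text
time_s: 6.75
ee_pos: [0.4802, -0.2225, 0.1975]
orientation: [-3.14, 0.139, -1.379]
contact_force: [0.4, 0.1, -2.7]
grip_width: 0.227
grasp_force: 98.1
```

```bash
cat >> h.py <<'E'
LIP=np.array([-.157,0,-.009])
def planlip(l1,yaw1,tilt1,n):
    p,Rc=cur(); l0=p+Rc.apply(LIP); x=Rc.as_matrix()[:,0]; yaw0=np.degrees(np.arctan2(x[1],x[0])); tilt0=-np.degrees(np.arcsin(x[2]))*-1
    print('lip now',l0.round(3),'yaw',yaw0.round(1),'tilt',tilt0.round(1))
    P=[(p,Rc)]; rows=[]
    for k in range(1,n+1):
        a=k/n; Rk=Rp(yaw0+a*(yaw1-yaw0),tilt0+a*(tilt1-tilt0)); l=l0+a*(np.array(l1)-l0); P.append((l-Rk.apply(LIP),Rk))
    for (p0,R0),(p1,R1) in zip(P,P[1:]): rows.append(np.round(R0.inv().apply(p1-p0),3).tolist()+np.round((R0.inv()*R1).as_rotvec(degrees=True),1).tolist())
    print('end tcp',P[-1][0].round(3))
    for i in range(0,n,5): print(str([rows[i:i+5]]).replace(' ','').replace('-0.0,','0,'))
E
python3 - <<'E'
from h import *
st(); planlip([.5,.10,.20],-83.5,-4,10)
s=snap('side','s4'); cv2.imwrite('pics/s4b.png',cv2.resize(s['img'][60:300,240:480],(600,600)))
E
```

```text
{'time_s': 6.75, 'q': [-0.173, 0.176, -0.18, -0.137, -1.265, 0.409], 'ee_pos': [0.48, -0.223, 0.197], 'orientation': [-3.14, 0.139, -1.379], 'contact_force': [0.41, 0.12, -2.696], 'wrist_torque': [-0.705, -0.175, 0.024], 'grasp_force': 98.082, 'grip_width': 0.227}
lip now [ 0.451 -0.071  0.228] yaw -79.0 tilt -7.9
end tcp [ 0.518 -0.055  0.18 ]
[[[-0.015,-0.007,0.004,0,0.4,0.4],[-0.015,-0.007,0.004,0.1,0.4,0.4],[-0.015,-0.007,0.004,0.1,0.4,0.4],[-0.016,-0.006,0.004,0.1,0.4,0.4],[-0.016,-0.006,0.003,0.0,0.4,0.4]]]
[[[-0.016,-0.006,0.003,0.0,0.4,0.4],[-0.016,-0.006,0.003,0.0,0.4,0.4],[-0.016,-0.006,0.003,0.0,0.4,0.4],[-0.016,-0.006,0.003,0.0,0.4,0.4],[-0.016,-0.006,0.003,0.0,0.4,0.4]]]
```

View pics/s4b.png

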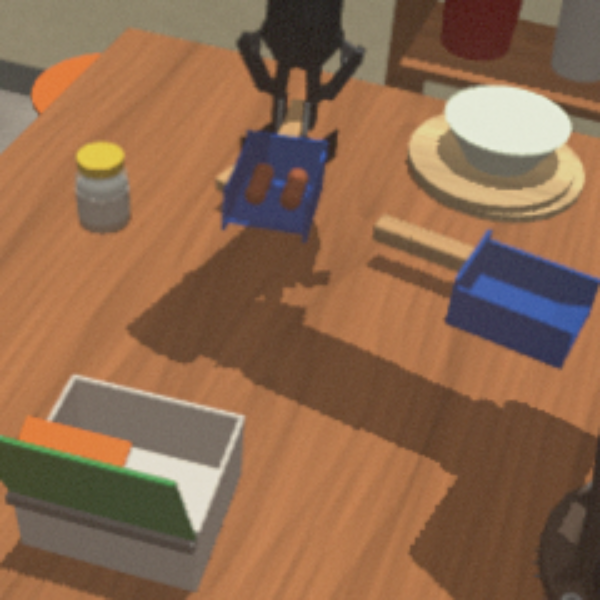

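The side view shows the scoop held at (280,180) in the crop with the balls still in it and the box clear at (130,480). I carry on over to the box.

servo_tool --series '[[[-0.008,-0.004,0.002,0,0.2,0.2],[-0.015,-0.007,0.004,0,0.4,0.4],[-0.016,-0.007,0.004,0,0.4,0.4],[-0.016,-0.006,0.004,0,0.4,0.4],[-0.016,-0.006,0.003,0,0.4,0.4]]]'

```text
time_s: 7.3
ee_pos: [0.4956, -0.1441, 0.1868]
orientation: [3.135, 0.109, -1.412]
contact_force: [0.4, 0.2, -1.5]
grip_width: 0.229
grasp_force: 98.1
```

servo_tool --series '[[[-0.016,-0.006,0.003,0,0.4,0.4],[-0.016,-0.006,0.003,0,0.4,0.4],[-0.016,-0.006,0.003,0,0.4,0.4],[-0.016,-0.006,0.003,0,0.4,0.4],[-0.016,-0.006,0.003,0,0.4,0.4]]]'

```text
time_s: 7.8
ee_pos: [0.5134, -0.0596, 0.1794]
orientation: [3.133, 0.073, -1.446]
contact_force: [0.1, -0.6, -2.1]
grip_width: 0.228
grasp_force: 98.1
```

servo_tool --series '[[[-0.008,-0.003,0.002,0,0.2,0.2],[0,0,0,0,0,0]]]'

```text
time_s: 8.0
ee_pos: [0.5156, -0.0512, 0.1782]
orientation: [3.133, 0.07, -1.448]
contact_force: [-1.1, 0.5, -1.9]
grip_width: 0.223
grasp_force: 98.1
```

Run:
```python
from h import *
st(); planlip([.5,.10,.135],-83.5,65,15)
```

```text
{'time_s': 8.0, 'q': [0.22, 0.13, -0.3, -0.077, -1.144, -0.064], 'ee_pos': [0.516, -0.051, 0.178], 'orientation': [3.133, 0.07, -1.448], 'contact_force': [-1.148, 0.485, -1.907], 'wrist_torque': [-0.434, -0.026, -0.033], 'grasp_force': 98.077, 'grip_width': 0.223}
lip now [0.496 0.104 0.198] yaw -82.9 tilt -4.0
end tcp [0.508 0.026 0.273]
[[[0.001,0,-0.008,0.5,4.6,0.1],[0.0,0,-0.008,0,4.6,0.0],[0.0,0,-0.008,0,4.6,0.0],[0,0,-0.008,0,4.6,0.0],[-0.001,0,-0.008,0,4.6,0.0]]]
[[[-0.001,0,-0.009,0,4.6,0.0],[-0.001,0,-0.009,0,4.6,0.0],[-0.002,0,-0.009,0,4.6,0.0],[-0.002,0,-0.009,0,4.6,0.0],[-0.002,0,-0.009,0,4.6,0.0]]]
[[[-0.002,0,-0.009,0,4.6,0.0],[-0.003,0,-0.01,0,4.6,0.0],[-0.003,0,-0.01,0,4.6,0.0],[-0.003,0,-0.01,0,4.6,0.0],[-0.003,0,-0.01,0,4.6,0.0]]]
```

servo_tool --series '[[[0.001,0,-0.008,0.5,4.6,0],[0,0,-0.008,0,4.6,0],[0,0,-0.008,0,4.6,0],[0,0,-0.008,0,4.6,0],[-0.001,0,-0.008,0,4.6,0]]]'

```text
time_s: 8.5
ee_pos: [0.5155, -0.0494, 0.2189]
orientation: [-3.139, -0.335, -1.45]
contact_force: [-0.6, -0.4, -2.6]
grip_width: 0.227
grasp_force: 98.1
```

servo_tool --series '[[[-0.001,0,-0.009,0,4.6,0],[-0.001,0,-0.009,0,4.6,0],[-0.002,0,-0.009,0,4.6,0],[-0.002,0,-0.009,0,4.6,0],[-0.002,0,-0.009,0,4.6,0]]]'

```text
time_s: 9.0
ee_pos: [0.5123, -0.0211, 0.2544]
orientation: [-3.139, -0.736, -1.451]
contact_force: [0.6, -0.5, -2.0]
grip_width: 0.229
grasp_force: 98.2
```

Run:
```python
from h import *
st(); planlip([.5,.10,.135],-83.5,65,5)
```

```text
{'time_s': 9.0, 'q': [0.791, 0.17, -0.56, 0.567, -1.385, -0.935], 'ee_pos': [0.512, -0.021, 0.254], 'orientation': [-3.139, -0.736, -1.451], 'contact_force': [0.572, -0.54, -2.003], 'wrist_torque': [2.432, 0.229, 0.023], 'grasp_force': 98.231, 'grip_width': 0.229}
lip now [0.498 0.1   0.156] yaw -83.1 tilt 42.2
end tcp [0.508 0.026 0.273]
[[[-0.002,0,-0.009,-0.2,4.6,0.0],[-0.003,0,-0.01,-0.1,4.6,0.0],[-0.003,0,-0.01,-0.1,4.6,0.0],[-0.003,0,-0.01,-0.1,4.6,0.0],[-0.003,0,-0.01,-0.1,4.6,0.0]]]
```

servo_tool --series '[[[-0.002,0,-0.009,0,4.6,0],[-0.003,0,-0.01,0,4.6,0],[-0.003,0,-0.01,0,4.6,0],[-0.003,0,-0.01,0,4.6,0],[-0.003,0,-0.01,0,4.6,0]]]'

```text
time_s: 9.5
ee_pos: [0.5067, 0.0256, 0.2734]
orientation: [-3.138, -1.137, -1.452]
contact_force: [0.0, -0.0, -1.9]
grip_width: 0.23
grasp_force: 98.3
```

servo_tool --series '[[[0,0,0,0,0,0],[0,0,0,0,0,0],[0,0,0,0,0,0],[0,0,0,0,0,0],[0,0,0,0,0,0]]]'

```text
time_s: 10.0
ee_pos: [0.5065, 0.0246, 0.2738]
orientation: [-3.136, -1.133, -1.455]
contact_force: [-0.3, -0.6, -1.5]
grip_width: 0.229
grasp_force: 98.3
```

Run:
```python
from h import *
st()
s=snap('side','s5');t=snap('top','t5');w=snap('wrist','w5')
cv2.imwrite('pics/m5.png',np.vstack([np.hstack([cv2.resize(s['img'][100:300,180:380],(400,400)),cv2.resize(t['img'][100:300,150:350],(400,400))]),np.hstack([cv2.resize(w['img'],(320,200)),np.zeros((200,480,3),np.uint8)])]))
```

```text
{'time_s': 10.0, 'q': [0.962, 0.38, -0.569, 0.65, -1.619, -1.174], 'ee_pos': [0.507, 0.025, 0.274], 'orientation': [-3.136, -1.133, -1.455], 'contact_force': [-0.324, -0.64, -1.481], 'wrist_torque': [3.3, 0.425, 0.017], 'grasp_force': 98.306, 'grip_width': 0.229}
```

View pics/m5.png

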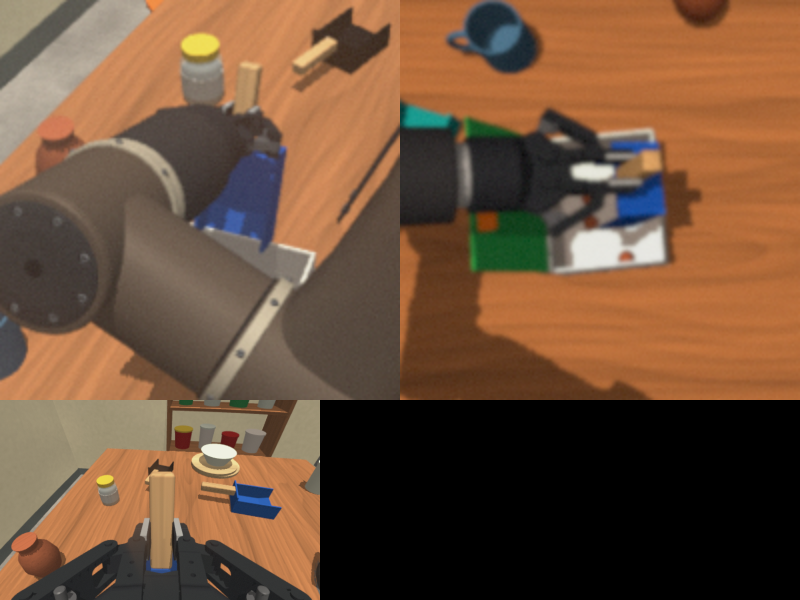

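The pan looks empty in the side view (about (240,190)), and balls are visible inside the box in the top view at (590,220) and (626,258). Now I tilt back and return the scoop.

Run:
```python
from h import *
planlip([.5,.10,.18],-83,0,10)
```

```text
lip now [0.498 0.099 0.135] yaw -83.3 tilt 65.0
end tcp [ 0.519 -0.056  0.171]
[[[0.002,0,0.016,-0.3,-6.5,0.0],[0.002,0,0.015,0.0,-6.5,-0.0],[0.001,0,0.015,0.0,-6.5,-0.0],[0.001,0,0.015,0.0,-6.5,-0.0],[0.001,0,0.014,0.0,-6.5,-0.0]]]
[[[0.0,0,0.014,0.0,-6.5,-0.0],[0,0,0.014,0.0,-6.5,-0.0],[-0.001,0,0.013,0.0,-6.5,-0.0],[-0.001,0,0.013,0.0,-6.5,-0.0],[-0.002,0,0.013,0.0,-6.5,-0.0]]]
```

servo_tool --series '[[[0.002,0,0.016,0,-6.5,0],[0.002,0,0.015,0,-6.5,0],[0.001,0,0.015,0,-6.5,0],[0.001,0,0.015,0,-6.5,0],[0.001,0,0.014,0,-6.5,0]]]'

```text
time_s: 10.65
ee_pos: [0.5143, -0.0373, 0.2342]
orientation: [-3.137, -0.563, -1.451]
contact_force: [0.5, -0.8, -2.0]
grip_width: 0.228
grasp_force: 98.2
```

servo_tool --series '[[[0,0,0.014,0,-6.5,0],[0,0,0.014,0,-6.5,0],[-0.001,0,0.013,0,-6.5,0],[-0.001,0,0.013,0,-6.5,0],[-0.002,0,0.013,0,-6.5,0]]]'

```text
time_s: 11.15
ee_pos: [0.5166, -0.0554, 0.1714]
orientation: [-3.137, 0.004, -1.448]
contact_force: [0.5, -0.7, -1.0]
grip_width: 0.223
grasp_force: 98.2
```

Run:
```python
from h import *
st()
plan([.477,-.207,.06],Rp(-79),8)
```

```text
{'time_s': 11.15, 'q': [0.268, 0.116, -0.36, -0.004, -1.089, -0.144], 'ee_pos': [0.517, -0.055, 0.171], 'orientation': [-3.137, 0.004, -1.448], 'contact_force': [0.486, -0.722, -0.994], 'wrist_torque': [-0.202, 0.131, 0.022], 'grasp_force': 98.187, 'grip_width': 0.223}
[[[0.0183,0.0073,0.0138,-0.03,0.03,-0.5],[0.0182,0.0074,0.0138,-0.03,0.03,-0.5],[0.0181,0.0076,0.0139,-0.03,0.03,-0.5],[0.018,0.0077,0.0139,-0.03,0.03,-0.5],[0.018,0.0079,0.0139,-0.03,0.03,-0.5]]]
[[[0.0179,0.008,0.0139,-0.03,0.03,-0.5],[0.0178,0.0082,0.0139,-0.03,0.03,-0.5],[0.0177,0.0083,0.0139,-0.03,0.03,-0.5]]]
```

servo_tool --series '[[[0.018,0.0075,0.005,0,0,-0.5],[0.018,0.0075,0.014,0,0,-0.5],[0.018,0.0075,0.014,0,0,-0.5],[0.018,0.008,0.014,0,0,-0.5],[0.018,0.008,0.014,0,0,-0.5]]]'

```text
time_s: 11.65
ee_pos: [0.4903, -0.1507, 0.1093]
orientation: [-3.14, -0.0, -1.405]
contact_force: [1.4, 0.8, -0.7]
grip_width: 0.225
grasp_force: 98.3
```

servo_tool --series '[[[0.018,0.008,0.014,0,0,-0.5],[0.018,0.008,0.014,0,0,-0.5],[0.018,0.008,0.02,0,0,-0.5],[0,0,0.01,0,0,0],[0,0,0.01,0,0,0]]]'

```text
time_s: 12.15
ee_pos: [0.4764, -0.2075, 0.0412]
orientation: [-3.141, -0.0, -1.38]
contact_force: [0.8, -0.5, -2.1]
grip_width: 0.224
grasp_force: 98.2
```

servo_tool --series '[[[0,0,0.01,0,0,0],[0,0,0.01,0,0,0],[0,0,0,0,0,0]]]'

```text
time_s: 12.45
ee_pos: [0.4762, -0.2066, 0.0205]
orientation: [3.141, 0.0, -1.379]
contact_force: [0.4, 0.5, -1.8]
grip_width: 0.225
grasp_force: 98.1
```

Run:
```python
from h import *
st()
t=snap('top','t6');s=snap('side','s6')
cv2.imwrite('pics/m6.png',np.vstack([cv2.resize(t['img'][140:260,160:400],(600,300),interpolation=cv2.INTER_CUBIC),cv2.resize(s['img'][130:280,230:530],(600,300),interpolation=cv2.INTER_CUBIC)]))
```

```text
{'time_s': 12.45, 'q': [-0.031, 0.289, -0.546, -0.0, -0.737, 0.223], 'ee_pos': [0.476, -0.207, 0.02], 'orientation': [3.141, 0.0, -1.379], 'contact_force': [0.438, 0.511, -1.805], 'wrist_torque': [-0.044, 0.043, -0.059], 'grasp_force': 98.143, 'grip_width': 0.225}
```

View pics/m6.png

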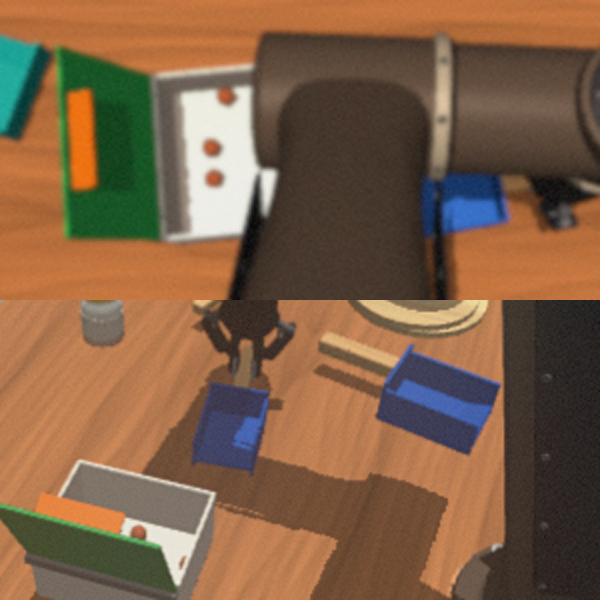

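The scoop is empty (side crop, about (230,430)). Three balls show in the box and the arm hides the rest, so I'll check those later. Now I set the scoop down.

servo_tool --series '[[[0,0,0.01,0,0,0],[0,0,0.004,0,0,0],[0,0,0.003,0,0,0],[0,0,0,0,0,0]]]' --force 40

```text
time_s: 12.95
ee_pos: [0.4765, -0.2071, 0.0042]
orientation: [-3.141, -0.0, -1.379]
contact_force: [-0.2, -0.5, -1.8]
grip_width: 0.228
grasp_force: 98.2
```

```bash
python3 -c "
from h import *
st()"
```

```text
{'time_s': 12.95, 'q': [-0.032, 0.313, -0.561, 0.0, -0.696, 0.223], 'ee_pos': [0.477, -0.207, 0.004], 'orientation': [-3.141, -0.0, -1.379], 'contact_force': [-0.222, -0.543, -1.83], 'wrist_torque': [-0.046, -0.004, 0.01], 'grasp_force': 98.224, 'grip_width': 0.228}
```

servo_tool --series '[[[0,0,0.002,0,0,0],[0,0,0.001,0,0,0],[0,0,0,0,0,0]]]'

```text
time_s: 13.25
ee_pos: [0.4773, -0.2076, 0.0025]
orientation: [-3.14, -0.001, -1.379]
contact_force: [-1.6, -0.7, 6.6]
grip_width: 0.226
grasp_force: 99.4
```

servo_tool --series '[[[0,0,0,0,0,0],[0,0,0,0,0,0],[0,0,0,0,0,0],[0,0,0,0,0,0],[0,0,0,0,0,0]]]' --claw 1

```text
time_s: 13.75
ee_pos: [0.4769, -0.2071, 0.0016]
orientation: [-3.14, -0.0, -1.379]
contact_force: [-0.3, -0.3, 0.2]
grip_width: 1.001
grasp_force: 0.0
```

servo_tool --series '[[[0,0,0,0,0,0],[0,0,-0.02,0,0,0],[0,0,-0.03,0,0,0],[0,0,-0.04,0,0,0],[0,0,-0.04,0,0,0]]]'

```text
time_s: 14.25
ee_pos: [0.4761, -0.2071, 0.1328]
orientation: [-3.141, -0.0, -1.379]
contact_force: [0.8, -0.2, 0.9]
grip_width: 1.003
grasp_force: 0.0
```

servo_tool --series '[[[0,0,-0.04,0,0,0],[0,0,-0.04,0,0,0],[0,0,-0.04,0,0,0],[0,0,-0.04,0,0,0],[0,0,-0.02,0,0,0]]]' --claw 0

```text
time_s: 14.75
ee_pos: [0.4773, -0.2076, 0.3157]
orientation: [-3.136, -0.002, -1.379]
contact_force: [0.6, -0.4, -0.2]
grip_width: 0.145
grasp_force: 0.0
```

Run:
```python
from h import *
st()
t=snap('top','t7');s=snap('side','s7')
# blobs of terracotta inside box, top
h=cv2.cvtColor(s['img'],cv2.COLOR_BGR2HSV)
cv2.imwrite('pics/m7.png',np.vstack([cv2.resize(t['img'][140:250,160:380],(600,300),interpolation=cv2.INTER_CUBIC),cv2.resize(s['img'][130:300,210:550],(600,300),interpolation=cv2.INTER_CUBIC)]))
```

```text
{'time_s': 14.75, 'q': [-0.032, 0.039, -0.119, 0.001, -1.406, 0.223], 'ee_pos': [0.477, -0.208, 0.316], 'orientation': [-3.136, -0.002, -1.379], 'contact_force': [0.627, -0.39, -0.182], 'wrist_torque': [-0.001, -0.029, 0.02], 'grasp_force': 0.0, 'grip_width': 0.145}
```

View pics/m7.png

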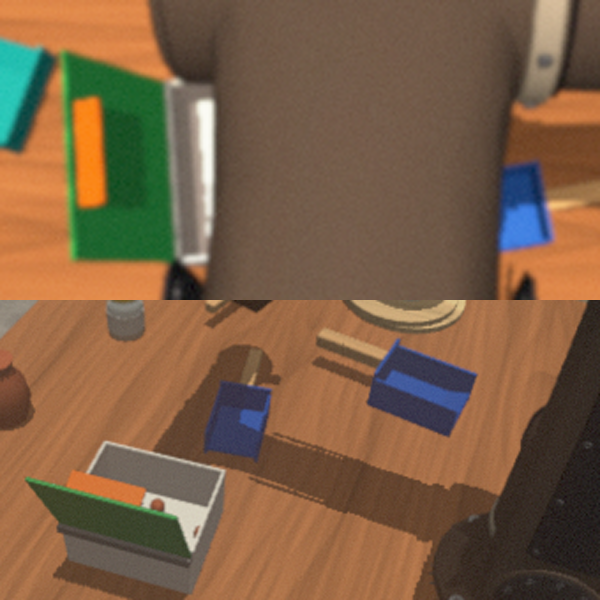

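The view shows the scoop flat and empty on the table (crop (240,420)), the flap still open with its edge at (65,150), and balls in the box. I've used all ten picture views, so from here I count by image code. The wrist camera will pass over the box.

Run:
```python
from h import *
plan([.497,.08,.33],Rp(-83.5),9)
plan([.4776,.31,.32],Rp(-83.5),8,start=(np.array([.497,.08,.33]),Rp(-83.5)))
```

```text
[[[-0.031,-0.0082,-0.0017,-0.05,-0.01,0.5],[-0.031,-0.0079,-0.0017,-0.05,-0.01,0.5],[-0.0311,-0.0077,-0.0017,-0.05,-0.01,0.5],[-0.0312,-0.0074,-0.0017,-0.05,-0.01,0.5],[-0.0312,-0.0071,-0.0016,-0.05,-0.01,0.5]]]
[[[-0.0313,-0.0068,-0.0016,-0.05,-0.01,0.5],[-0.0313,-0.0066,-0.0016,-0.05,-0.01,0.5],[-0.0314,-0.0063,-0.0016,-0.05,-0.01,0.5],[-0.0315,-0.006,-0.0016,-0.05,-0.01,0.5]]]
[[[-0.0288,-0.0008,0.0013,0.0,0.0,0.0],[-0.0288,-0.0008,0.0013,0.0,0.0,0.0],[-0.0288,-0.0008,0.0013,0.0,0.0,0.0],[-0.0288,-0.0008,0.0013,0.0,0.0,0.0],[-0.0288,-0.0008,0.0013,0.0,0.0,0.0]]]
[[[-0.0288,-0.0008,0.0013,0.0,0.0,0.0],[-0.0288,-0.0008,0.0013,0.0,0.0,0.0],[-0.0288,-0.0008,0.0013,0.0,0.0,0.0]]]
```

servo_tool --series '[[[-0.031,-0.008,-0.002,0,0,0.5],[-0.031,-0.008,-0.002,0,0,0.5],[-0.031,-0.0075,-0.002,0,0,0.5],[-0.031,-0.0075,-0.002,0,0,0.5],[-0.031,-0.007,-0.002,0,0,0.5]]]'

```text
time_s: 15.35
ee_pos: [0.4865, -0.0467, 0.3209]
orientation: [-3.141, -0.0, -1.423]
contact_force: [0.9, 0.6, 0.5]
grip_width: -0.002
grasp_force: 0.0
```

servo_tool --series '[[[-0.031,-0.007,-0.001,0,0,0.5],[-0.031,-0.0065,-0.001,0,0,0.5],[-0.031,-0.006,-0.001,0,0,0.5],[-0.031,-0.006,-0.001,0,0,0.5],[0,0,0,0,0,0]]]'

```text
time_s: 15.85
ee_pos: [0.4954, 0.0811, 0.3244]
orientation: [3.141, -0.0, -1.455]
contact_force: [-0.8, -0.5, -0.9]
grip_width: 0.0
grasp_force: 0.0
```

```bash
cat > cnt.py <<'E'
from h import *
import sys
def count(cam,f):
    s=snap(cam,f); h=cv2.cvtColor(s['img'],cv2.COLOR_BGR2HSV)
    m=((h[...,0]<14)&(h[...,1]>110)&(h[...,2]>50)).astype(np.uint8)
    # box interior floor polygon (z=.09 rim, shrunk)
    c=np.array([.498,.126]);y=np.array([-.113,.994]);x=np.array([.994,.113])
    P=[[*(c+a*.084*x+b*.07*y),.006] for a,b in((1,1),(1,-1),(-1,-1),(-1,1))]
    Q=proj(s,P);k=np.zeros_like(m);cv2.fillPoly(k,[Q.astype(np.int32)],1)
    n,l,stt,ce=cv2.connectedComponentsWithStats(m*k)
    print(cam,Q.round().tolist()); 
    for i in range(1,n):
        if stt[i,4]>15: print(stt[i].tolist(),ce[i].round(),atz(s,ce[i],.015).round(3), s['img'][int(ce[i][1]),int(ce[i][0])])
    return s
E
python3 - <<'E'
from cnt import *
st();count('wrist','w8');count('top','t8')
E
```

```text
{'time_s': 15.85, 'q': [0.555, 0.008, -0.131, 0.0, -1.432, -0.439], 'ee_pos': [0.495, 0.081, 0.324], 'orientation': [3.141, -0.0, -1.455], 'contact_force': [-0.827, -0.537, -0.883], 'wrist_torque': [-0.071, 0.046, -0.008], 'grasp_force': 0.0, 'grip_width': 0.0}
wrist [[268.0, 218.0], [264.0, 134.0], [371.0, 134.0], [368.0, 218.0]]
[288, 149, 12, 12, 117] [293. 155.] [0.54  0.092 0.015] [ 78 112 188]
[312, 152, 7, 6, 19] [316. 154.] [0.506 0.087 0.015] [ 77  97 137]
[358, 167, 12, 11, 110] [363. 172.] [0.427 0.106 0.015] [ 60  82 131]
[266, 181, 10, 12, 89] [270. 186.] [0.573 0.147 0.015] [ 94 131 213]
[300, 194, 12, 12, 107] [306. 199.] [0.514 0.162 0.015] [ 82 123 212]
[323, 195, 11, 10, 94] [328. 200.] [0.478 0.158 0.015] [ 66  86 132]
top [[231.0, 178.0], [278.0, 173.0], [284.0, 230.0], [235.0, 236.0]]
[267, 188, 5, 5, 22] [269. 190.] [0.538 0.092 0.015] [ 58  93 178]
[267, 199, 6, 6, 28] [270. 202.] [0.504 0.089 0.015] [ 29  54 105]
[243, 208, 6, 6, 29] [245. 211.] [0.477 0.158 0.015] [ 33  56 108]
[260, 226, 6, 4, 16] [263. 227.] [0.43  0.107 0.015] [ 35  56 103]
```

All six balls are in the box. Next I go behind the flap.

servo_tool --series '[[[-0.03,-0.001,0,0,0,0],[-0.03,-0.001,0,0,0,0],[-0.03,-0.001,0,0,0,0],[-0.03,-0.001,0,0,0,0],[-0.03,-0.001,0,0,0,0]]]'

```text
time_s: 16.45
ee_pos: [0.4835, 0.228, 0.3254]
orientation: [-3.14, -0.0, -1.459]
contact_force: [1.5, -1.0, 0.6]
grip_width: 0.004
grasp_force: 0.0
```

servo_tool --series '[[[-0.03,-0.001,0,0,0,0],[-0.03,-0.001,0,0,0,0],[-0.025,-0.001,0,0,0,0],[0,0,0,0,0,0]]]'

```text
time_s: 16.85
ee_pos: [0.4769, 0.314, 0.3243]
orientation: [3.142, -0.001, -1.457]
contact_force: [0.3, -0.5, 0.3]
grip_width: 0.002
grasp_force: 0.0
```

Run:
```python
from h import *
o=st()
s=snap('side','s9');t=snap('top','t9')
hy=np.array([-.113,.994]);H=np.array([.4895,.2005])
print('tcp y rel hinge',(np.array(o['ee_pos'])[:2]-H)@hy)
# flap free-edge fit in the top picture (start): silhouettes for angles, against green mask
for f in('top0','t9','side0'):
    s=load(f);h=cv2.cvtColor(s['img'],cv2.COLOR_BGR2HSV);m=((h[...,0]>45)&(h[...,0]<80)&(h[...,1]>120)&(h[...,2]>25))
    best=[]
    for a in np.arange(1.55,2.1,.05):
        x=np.array([.994,.113]);P=[]
        for sx,r in((-.09,0),(.09,0),(.09,.15),(-.09,.15)): P.append([*(H+sx*x-hy*r*np.cos(a)),.09+r*np.sin(a)])
        k=np.zeros(m.shape,np.uint8);cv2.fillPoly(k,[proj(s,P).astype(np.int32)],1);k=k>0
        r=cv2.boundingRect(k.astype(np.uint8)); mm=m.copy(); z=np.zeros_like(m); z[max(0,r[1]-30):r[1]+r[3]+30,max(0,r[0]-30):r[0]+r[2]+30]=1
        best.append((round((k&m).sum()/(k|(m&z)).sum(),3),round(a,2)))
    print(f,sorted(best)[-3:])
```

```text
{'time_s': 16.85, 'q': [0.925, 0.131, 0.002, 0.001, -1.443, -0.812], 'ee_pos': [0.477, 0.314, 0.324], 'orientation': [3.142, -0.001, -1.457], 'contact_force': [0.345, -0.47, 0.301], 'wrist_torque': [-0.109, -0.021, -0.018], 'grasp_force': 0.0, 'grip_width': 0.002}
tcp y rel hinge 0.11428250854701533
top0 [(np.float64(0.635), np.float64(1.9)), (np.float64(0.66), np.float64(2.0)), (np.float64(0.684), np.float64(1.95))]
t9 [(np.float64(0.645), np.float64(1.9)), (np.float64(0.666), np.float64(2.0)), (np.float64(0.689), np.float64(1.95))]
side0 [(np.float64(0.0), np.float64(2.05)), (np.float64(0.001), np.float64(1.9)), (np.float64(0.001), np.float64(1.95))]
```

The flap angle is about 1.95. I descend behind it, then push toward the box (tool +x).

servo_tool --series '[[[0,0,0.03,0,0,0],[0,0,0.03,0,0,0],[0,0,0.03,0,0,0],[0,0,0.03,0,0,0],[0,0,0.026,0,0,0]]]'

```text
time_s: 17.45
ee_pos: [0.4773, 0.3109, 0.1784]
orientation: [-3.14, -0.0, -1.459]
contact_force: [-0.1, -0.3, 0.4]
grip_width: 0.002
grasp_force: 0.0
```

servo_tool --series '[[[0.01,0,0,0,0,0],[0.01,0,0,0,0,0],[0.01,0,0,0,0,0],[0.01,0,0,0,0,0],[0.01,0,0,0,0,0]]]'

```text
time_s: 17.95
ee_pos: [0.4837, 0.2628, 0.1811]
orientation: [-3.138, 0.002, -1.458]
contact_force: [-0.8, 2.1, 1.1]
grip_width: 0.001
grasp_force: 0.9
```

servo_tool --series '[[[0.01,0,-0.003,0,0,0],[0.01,0,-0.003,0,0,0],[0.01,0,-0.003,0,0,0],[0.01,0,-0.003,0,0,0],[0.01,0,-0.003,0,0,0]]]'

```text
time_s: 18.45
ee_pos: [0.4885, 0.2126, 0.1948]
orientation: [-3.14, -0.0, -1.458]
contact_force: [0.5, 1.0, -0.9]
grip_width: 0.002
grasp_force: 0.5
```

```bash
cat > flap.py <<'E'
from h import *
hy=np.array([-.113,.994]);H=np.array([.4895,.2005])
def fit(f):
    s=load(f);h=cv2.cvtColor(s['img'],cv2.COLOR_BGR2HSV);m=((h[...,0]>45)&(h[...,0]<80)&(h[...,1]>120)&(h[...,2]>25))
    best=[]; z=np.zeros_like(m)
    z[100:320,150:400]=1
    for a in np.arange(0,2.1,.1):
        x=np.array([.994,.113]);P=[]
        for sx,r in((-.09,0),(.09,0),(.09,.15),(-.09,.15)): P.append([*(H+sx*x-hy*r*np.cos(a)),.09+r*np.sin(a)+.005*np.cos(a)])
        k=np.zeros(m.shape,np.uint8);cv2.fillPoly(k,[proj(s,P).astype(np.int32)],1);k=k>0
        best.append((round(float((k&m).sum()/max(1,(k|(m&z)).sum())),3),round(float(a),2)))
    print(f,sorted(best)[-3:],'green',int((m&z).sum()))
def arc(a0,a1,n,r=.13,dz=.027):
    o=bot.get_obs();p=np.array(o['ee_pos']);yt=(p[:2]-H)@hy; print('now y,z',yt.round(4),p[2].round(4))
    pts=[(yt,p[2])]
    for a in np.linspace(a0,a1,n+1)[1:]:
        q=.005+.011*np.sin(a); pts.append((-r*np.cos(a)+q*np.sin(a), .09+r*np.sin(a)+q*np.cos(a)-dz))
    print([[round(float(-(b[0]-a[0])),3),0,round(float(-(b[1]-a[1])),3)] for a,b in zip(pts,pts[1:])],'end',np.round(pts[-1],3))
E
python3 - <<'E'
from flap import *
st();snap('top','t10');snap('side','s10');fit('t10');fit('s10')
arc(1.57,0.87,8)
E
```

```text
{'time_s': 18.45, 'q': [0.78, 0.122, -0.299, 0.001, -1.148, -0.667], 'ee_pos': [0.488, 0.213, 0.195], 'orientation': [-3.14, -0.0, -1.458], 'contact_force': [0.541, 1.026, -0.882], 'wrist_torque': [0.417, 0.023, 0.067], 'grasp_force': 0.515, 'grip_width': 0.002}
t10 [(0.2, 1.7), (0.218, 1.5), (0.285, 1.6)] green 379
s10 [(0.003, 0.1), (0.003, 1.4), (0.004, 1.5)] green 15
now y,z 0.0118 0.1953
[[0.007, 0, 0.001], [0.012, 0, 0.0], [0.012, 0, 0.001], [0.012, 0, 0.002], [0.011, 0, 0.003], [0.011, 0, 0.004], [0.011, 0, 0.005], [0.01, 0, 0.006]] end [-0.074  0.171]
```

The flap is moving and now stands at about 1.55. I continue along the arc.

servo_tool --series '[[[0.008,0,0.001,0,0,0],[0.012,0,0,0,0,0],[0.012,0,0.001,0,0,0],[0.012,0,0.002,0,0,0],[0.011,0,0.003,0,0,0]]]'

```text
time_s: 19.05
ee_pos: [0.4948, 0.1576, 0.1875]
orientation: [-3.14, -0.0, -1.458]
contact_force: [-0.2, 0.6, -0.4]
grip_width: -0.001
grasp_force: 0.4
```

servo_tool --series '[[[0.011,0,0.004,0,0,0],[0.011,0,0.005,0,0,0],[0.01,0,0.006,0,0,0]]]'

```text
time_s: 19.35
ee_pos: [0.4984, 0.126, 0.1723]
orientation: [-3.14, -0.0, -1.458]
contact_force: [-1.0, 0.2, -0.7]
grip_width: 0.003
grasp_force: 0.3
```

Run:
```python
from flap import *
st();snap('top','t11');snap('side','s11');fit('t11');fit('s11')
arc(.87,0.1,9)
```

```text
{'time_s': 19.35, 'q': [0.631, 0.108, -0.371, 0.001, -1.091, -0.518], 'ee_pos': [0.498, 0.126, 0.172], 'orientation': [-3.14, -0.0, -1.458], 'contact_force': [-1.031, 0.212, -0.67], 'wrist_torque': [0.252, 0.002, -0.023], 'grasp_force': 0.307, 'grip_width': 0.003}
t11 [(0.281, 1.2), (0.295, 0.9), (0.307, 1.0)] green 703
s11 [(0.101, 1.0), (0.103, 1.1), (0.104, 1.2)] green 547
now y,z -0.0756 0.1716
[[0.007, 0, 0.008], [0.009, 0, 0.008], [0.008, 0, 0.009], [0.007, 0, 0.01], [0.006, 0, 0.01], [0.005, 0, 0.011], [0.004, 0, 0.011], [0.003, 0, 0.012], [0.002, 0, 0.012]] end [-0.129  0.082]
```

servo_tool --series '[[[0.007,0,0.008,0,0,0],[0.009,0,0.008,0,0,0],[0.008,0,0.009,0,0,0],[0.007,0,0.01,0,0,0],[0.006,0,0.01,0,0,0]]]'

```text
time_s: 19.95
ee_pos: [0.5024, 0.0895, 0.1267]
orientation: [-3.141, -0.0, -1.458]
contact_force: [0.3, 0.2, 0.3]
grip_width: -0.002
grasp_force: 0.3
```

servo_tool --series '[[[0.005,0,0.011,0,0,0],[0.004,0,0.011,0,0,0],[0.003,0,0.011,0,0,0]]]'

```text
time_s: 20.25
ee_pos: [0.5039, 0.0779, 0.0936]
orientation: [-3.141, -0.0, -1.458]
contact_force: [0.3, 0.4, -0.1]
grip_width: -0.002
grasp_force: 0.2
```

Run:
```python
from flap import *
st();snap('top','t12');snap('side','s12');fit('t12');fit('s12')
arc(.185,0,3)
```

```text
{'time_s': 20.25, 'q': [0.54, 0.179, -0.486, 0.001, -0.906, -0.428], 'ee_pos': [0.504, 0.078, 0.094], 'orientation': [-3.141, -0.0, -1.458], 'contact_force': [0.314, 0.422, -0.085], 'wrist_torque': [-0.054, -0.026, 0.011], 'grasp_force': 0.243, 'grip_width': -0.002}
t12 [(0.408, 0.4), (0.409, 0.7), (0.417, 0.8)] green 1511
s12 [(0.347, 0.3), (0.359, 0.1), (0.361, 0.2)] green 1712
now y,z -0.1237 0.0928
[[0.004, 0, 0.007], [0.001, 0, 0.009], [0.001, 0, 0.009]] end [-0.13   0.068]
```

servo_tool --series '[[[0.003,0,0.008,0,0,0],[0.002,0,0.008,0,0,0],[0,0,0,0,0,0]]]'

```text
time_s: 20.65
ee_pos: [0.5039, 0.073, 0.0776]
orientation: [3.141, -0.001, -1.458]
contact_force: [-0.4, 0.0, 1.5]
grip_width: -0.004
grasp_force: 0.0
```

servo_tool --series '[[[0,0,0.006,0,0,0],[0,0,0.003,0,0,0],[0,0,0,0,0,0]]]'

```text
time_s: 20.95
ee_pos: [0.5043, 0.0733, 0.0693]
orientation: [-3.141, -0.0, -1.458]
contact_force: [-0.5, -0.1, 0.2]
grip_width: -0.0
grasp_force: 0.0
```

Run:
```python
from flap import *
st();snap('top','t13');snap('side','s13');fit('t13');fit('s13')
```

```text
{'time_s': 20.95, 'q': [0.531, 0.208, -0.515, 0.001, -0.847, -0.418], 'ee_pos': [0.504, 0.073, 0.069], 'orientation': [-3.141, -0.0, -1.458], 'contact_force': [-0.462, -0.118, 0.177], 'wrist_torque': [-0.04, 0.026, 0.01], 'grasp_force': 0.0, 'grip_width': -0.0}
t13 [(0.386, 0.2), (0.389, 0.7), (0.393, 0.3)] green 1500
s13 [(0.341, 0.2), (0.365, 0.1), (0.385, 0.0)] green 1584
```

servo_tool --series '[[[0,0,0.002,0,0,0],[0,0,0,0,0,0]]]'

```text
time_s: 21.25
ee_pos: [0.5046, 0.0734, 0.0676]
orientation: [-3.14, -0.0, -1.458]
contact_force: [-0.3, -0.0, 0.9]
grip_width: -0.003
grasp_force: 0.0
```

servo_tool --series '[[[0,0,0.002,0,0,0],[0,0,0,0,0,0]]]'

```text
time_s: 21.45
ee_pos: [0.5045, 0.0733, 0.0655]
orientation: [-3.14, -0.0, -1.458]
contact_force: [0.2, -0.7, 0.6]
grip_width: -0.004
grasp_force: 0.0
```

servo_tool --series '[[[0,0,0.002,0,0,0],[0,0,0,0,0,0]]]'

```text
time_s: 21.65
ee_pos: [0.5045, 0.0733, 0.0635]
orientation: [-3.14, -0.0, -1.458]
contact_force: [0.3, -0.5, -0.5]
grip_width: -0.003
grasp_force: 0.0
```

servo_tool --series '[[[0,0,0.002,0,0,0],[0,0,0,0,0,0]]]'

```text
time_s: 21.85
ee_pos: [0.5045, 0.0733, 0.0614]
orientation: [-3.14, -0.0, -1.458]
contact_force: [0.4, 0.1, -0.1]
grip_width: 0.001
grasp_force: 0.0
```

servo_tool --series '[[[0,0,0.002,0,0,0],[0,0,0,0,0,0]]]'

```text
time_s: 22.05
ee_pos: [0.5045, 0.0733, 0.0594]
orientation: [-3.14, -0.0, -1.458]
contact_force: [0.5, -0.3, 0.3]
grip_width: -0.003
grasp_force: 0.0
```

Run:
```python
from flap import *
st()
s=snap('side','s14');h=cv2.cvtColor(s['img'],cv2.COLOR_BGR2HSV)
x=np.array([.994,.113])
# shut-flap corner & front-corner predictions, then green/orange extents
for a in(0,.1,.2):
    P=[[*(H+sx*x-hy*.15*np.cos(a)),.095+.15*np.sin(a)] for sx in(-.09,0,.09)];print(a,proj(s,P).round(1).tolist())
m=((h[...,0]>45)&(h[...,0]<80)&(h[...,1]>100)).astype(np.uint8);n,l,q,c=cv2.connectedComponentsWithStats(m);i=1+q[1:,4].argmax();print(q[i].tolist())
ys,xs=np.where(l==i)
print('hull',cv2.approxPolyDP(cv2.convexHull(np.stack([xs,ys],1)),4,True).reshape(-1,2).tolist())
o=(h[...,0]>8)&(h[...,0]<18)&(h[...,1]>200)&(h[...,2]>150);print('orange',o[100:300,150:400].sum(), 'tip proj', [proj(s,[[.504,.073,z]]).round(1).tolist() for z in(.08,.095,.11)])
```

```text
{'time_s': 22.05, 'q': [0.531, 0.221, -0.527, 0.001, -0.823, -0.418], 'ee_pos': [0.504, 0.073, 0.059], 'orientation': [-3.14, -0.0, -1.458], 'contact_force': [0.546, -0.338, 0.311], 'wrist_torque': [-0.007, 0.011, 0.002], 'grasp_force': 0.0, 'grip_width': -0.003}
0 [[339.6, 223.4], [304.4, 215.1], [270.6, 207.1]]
0.1 [[339.7, 219.4], [304.2, 211.1], [270.0, 203.2]]
0.2 [[339.7, 215.8], [303.8, 207.5], [269.2, 199.5]]
[245, 209, 92, 64, 3464]
hull [[336, 225], [317, 272], [245, 253], [269, 209]]
orange 0 tip proj [[[301.7, 225.4]], [[301.5, 221.3]], [[301.4, 217.1]]]
```

servo_tool --series '[[[0,0,0.002,0,0,0],[0,0,0,0,0,0]]]'

```text
time_s: 22.3
ee_pos: [0.5045, 0.0733, 0.0575]
orientation: [-3.14, -0.0, -1.458]
contact_force: [-0.7, 0.2, -0.7]
grip_width: 0.002
grasp_force: 0.0
```

servo_tool --series '[[[0,0,0.002,0,0,0],[0,0,0,0,0,0]]]'

```text
time_s: 22.5
ee_pos: [0.5048, 0.0734, 0.0567]
orientation: [-3.14, -0.0, -1.457]
contact_force: [-4.0, -0.4, 12.2]
grip_width: 0.002
grasp_force: 5.6
```

Run:
```python
from flap import *
o=bot.get_obs()
for n in('s13','s14'):
    s=load(n);print(n)
    for v in range(196,236,2): print(v,[tuple(int(c) for c in s['img'][v,u]) for u in(298,301,304)])
```

```text
s13
196 [(45, 51, 56), (36, 43, 53), (37, 47, 55)]
198 [(42, 49, 55), (37, 45, 49), (32, 45, 49)]
200 [(36, 46, 53), (34, 40, 47), (41, 47, 52)]
202 [(46, 55, 58), (33, 41, 45), (39, 48, 51)]
204 [(33, 45, 48), (40, 48, 53), (37, 43, 50)]
206 [(36, 47, 49), (35, 44, 51), (37, 44, 51)]
208 [(38, 48, 50), (38, 47, 51), (45, 52, 56)]
210 [(60, 69, 71), (48, 55, 59), (38, 48, 51)]
212 [(56, 65, 69), (78, 84, 88), (42, 46, 52)]
214 [(63, 72, 74), (75, 81, 84), (39, 45, 50)]
216 [(61, 69, 74), (77, 81, 85), (44, 49, 55)]
218 [(57, 67, 70), (77, 84, 88), (48, 58, 55)]
220 [(61, 85, 67), (71, 81, 84), (56, 92, 60)]
222 [(55, 96, 57), (62, 97, 64), (55, 96, 59)]
224 [(52, 93, 56), (51, 92, 54), (51, 93, 54)]
226 [(53, 91, 54), (51, 93, 53), (55, 96, 55)]
228 [(54, 97, 56), (59, 100, 61), (55, 96, 59)]
230 [(55, 96, 58), (52, 92, 54), (57, 97, 59)]
232 [(54, 94, 57), (54, 97, 60), (52, 94, 54)]
234 [(56, 96, 57), (54, 96, 59), (53, 95, 58)]
s14
196 [(40, 47, 58), (39, 48, 56), (36, 47, 54)]
198 [(45, 55, 63), (34, 46, 54), (40, 44, 50)]
200 [(42, 48, 57), (44, 47, 57), (44, 50, 59)]
202 [(44, 53, 55), (43, 50, 53), (42, 46, 54)]
204 [(44, 50, 53), (44, 49, 55), (37, 44, 52)]
206 [(44, 50, 54), (39, 47, 55), (34, 45, 50)]
208 [(33, 44, 50), (38, 45, 54), (36, 42, 47)]
210 [(36, 41, 51), (40, 47, 51), (44, 52, 58)]
212 [(56, 64, 65), (41, 46, 52), (36, 48, 52)]
214 [(65, 71, 76), (69, 77, 76), (36, 45, 49)]
216 [(61, 67, 73), (74, 83, 87), (40, 50, 51)]
218 [(57, 67, 69), (77, 85, 87), (38, 46, 50)]
220 [(65, 69, 76), (75, 82, 84), (36, 44, 49)]
222 [(67, 75, 74), (73, 81, 82), (49, 75, 54)]
224 [(57, 94, 57), (61, 92, 64), (57, 97, 58)]
226 [(55, 94, 57), (54, 94, 57), (54, 95, 57)]
228 [(58, 100, 58), (51, 93, 56), (59, 98, 62)]
230 [(53, 95, 57), (55, 97, 59), (60, 98, 62)]
232 [(59, 98, 61), (60, 100, 62), (55, 97, 56)]
234 [(56, 99, 58), (53, 94, 57), (53, 93, 58)]
```

Firm contact at 12 N, with the flap on the rim. I press a little more, then retreat.

servo_tool --series '[[[0,0,0.0015,0,0,0],[0,0,0,0,0,0]]]'

```text
time_s: 22.7
ee_pos: [0.505, 0.0734, 0.0565]
orientation: [-3.139, -0.001, -1.457]
contact_force: [-10.2, -0.1, 23.4]
grip_width: -0.002
grasp_force: 12.2
```

servo_tool --series '[[[0,0,-0.01,0,0,0],[0,0,-0.03,0,0,0],[0,0,-0.04,0,0,0],[0,0,-0.04,0,0,0],[0,0,-0.04,0,0,0]]]'

```text
time_s: 23.2
ee_pos: [0.504, 0.0732, 0.2159]
orientation: [-3.14, -0.0, -1.458]
contact_force: [0.8, 0.6, -0.1]
grip_width: -0.001
grasp_force: 0.0
```

servo_tool --series '[[[0.03,0,-0.02,0,0,0],[0.03,0,0,0,0,0],[0.03,0,0,0,0,0],[0.03,0,0,0,0,0],[0.02,0,0,0,0,0]]]'

```text
time_s: 23.7
ee_pos: [0.52, -0.0673, 0.2343]
orientation: [-3.14, -0.0, -1.458]
contact_force: [1.0, 0.7, -0.3]
grip_width: -0.001
grasp_force: 0.0
```

Run:
```python
from flap import *
st()
x=np.array([.994,.113])
for cam in('side','wrist','top'):
    s=snap(cam,'f_'+cam);h=cv2.cvtColor(s['img'],cv2.COLOR_BGR2HSV)
    for a in(0,.1): print(cam,a,proj(s,[[*(H+sx*x-hy*r*np.cos(a)),.095+r*np.sin(a)] for sx,r in((-.09,.15),(.09,.15),(.09,0),(-.09,0))]).round(1).tolist())
    m=((h[...,0]>45)&(h[...,0]<80)&(h[...,1]>100)).astype(np.uint8);n,l,q,c=cv2.connectedComponentsWithStats(m);i=1+q[1:,4].argmax()
    ys,xs=np.where(l==i);print('hull',cv2.approxPolyDP(cv2.convexHull(np.stack([xs,ys],1)),4,True).reshape(-1,2).tolist())
    o=(h[...,0]>8)&(h[...,0]<18)&(h[...,1]>200)&(h[...,2]>150);r=cv2.boundingRect(m*(l==i).astype(np.uint8));print('orange',o[r[1]-15:r[1]+r[3]+15,r[0]-15:r[0]+r[2]+15].sum())
# bystander / ball drift: compare side views
a=load('side0')['img'].astype(int);b=load('f_side')['img'].astype(int);d=(np.abs(a-b).sum(2)>90)
for n,(u,v) in dict(vase=(212,182),jar=(280,134),mug=(172,266)).items(): print(n,d[v-25:v+25,u-25:u+25].sum())
```

```text
{'time_s': 23.7, 'q': [0.246, 0.082, -0.253, 0.0, -1.234, -0.134], 'ee_pos': [0.52, -0.067, 0.234], 'orientation': [-3.14, -0.0, -1.458], 'contact_force': [0.981, 0.662, -0.34], 'wrist_torque': [0.035, -0.013, 0.034], 'grasp_force': 0.0, 'grip_width': -0.001}
side 0 [[339.6, 223.4], [270.6, 207.1], [246.0, 251.9], [321.1, 271.6]]
side 0.1 [[339.7, 219.4], [270.0, 203.2], [246.0, 251.9], [321.1, 271.6]]
hull [[336, 226], [318, 272], [245, 253], [269, 209]]
orange 0
wrist 0 [[400.8, 277.7], [244.8, 277.7], [253.8, 379.0], [392.0, 379.0]]
wrist 0.1 [[403.9, 285.4], [241.6, 285.4], [253.8, 379.0], [392.0, 379.0]]
hull [[323, 347], [316, 345], [319, 321], [326, 321], [329, 345]]
orange 0
top 0 [[283.6, 230.2], [277.3, 164.0], [221.6, 169.6], [226.4, 236.5]]
top 0.1 [[282.9, 229.9], [276.5, 162.7], [221.6, 169.6], [226.4, 236.5]]
hull [[280, 229], [243, 234], [233, 222], [233, 183], [276, 171]]
orange 0
vase 0
jar 9
mug 0
```

The side view puts the flap's free edge at (269,209) to (336,226), which matches angle 0. No orange tab shows and the bystanders haven't moved. Handing in.

```bash
python3 -c "
from rig import bot
print(bot.close_job())"
```

```text
the job is handed in; nothing more can be done
None
```

I handed the job in at about 24 s: all six balls are in the box, the empty scoop is back flat on the table, and the flap is pressed shut with its tab out of sight. The vase, jar and mug did not move; the hand-in returned no verdict.

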